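# Brush out the beakers and set them to drain

## Task

Wash up the beakers in the hood: take the cover off the blue beaker and lay it knob up on the mat, then gently scrub every beaker present with the long brush, up and down inside it (down to the floor, up at least half way, and down to the floor again), cleanest first: blue, then green, then orange. Then hang the brush back in its stand head down and stand all the beakers upright on the orange drain tray, leaving the other things where they are.

Things in the scene. Friction and masses are not known exactly. Their poses are not given: they have to be found in the camera images.
- beaker_blue: Round, straight-sided white plastic beaker with blue rim bead and blue foot band, open at the top, no handle: outer diameter 62, height 85, wall 3, floor 5 thick, so inner diameter 56 and depth 80; about 150 g; loose, stands upright. Origin: centre of its underside, z axis up. Always present; at the start the blue cover lies on its mouth.
- beaker_green: Round, straight-sided white plastic beaker with green rim bead and green foot band, open at the top, no handle: outer diameter 62, height 85, wall 3, floor 5 thick, so inner diameter 56 and depth 80; about 150 g; loose, stands upright. Origin: centre of its underside, z axis up. Uncovered. Absent in some runs.
- beaker_orange: Round, straight-sided white plastic beaker with orange rim bead and orange foot band, open at the top, no handle: outer diameter 62, height 85, wall 3, floor 5 thick, so inner diameter 56 and depth 80; about 150 g; loose, stands upright. Origin: centre of its underside, z axis up. Uncovered. Absent in some runs.
- cover: Loose blue plastic cover, about 60 g: plate of diameter 68, 5 thick, with a plug of diameter 51, 5 high, below it (fits loosely into the beaker mouth) and a black upright cylindrical knob of diameter 20, 30 high, on top. Origin: centre of the plug's underside; plate underside at 5, plate top at 10, knob top at 40 above it. z axis up.
- brush: Beaker brush, 190 long, about 90 g, hanging upright head down in the stand. Origin: centre of the head's lower end (tip); z axis runs up the handle. Going up from the tip: stiff grey-and-white head of diameter 30 from 0 to 70, steel stem of diameter 8 from 70 to 100, blue round splash disc of diameter 58 from 100 to 104, yellow round handle of diameter 20 from 104 to 190. It is rigid and does not bend.
- stand: Fixed white brush stand: foot plate 100 x 120 x 10, two upright rods at y = -47 and +47, and a plate 90 x 110, 8 thick, with its top face 115 above the table. The plate has a central through hole of diameter 42. The brush hangs with its head through the hole and the splash disc lying on the plate, so its tip is then 15 above the table. Origin: on the table below the hole, z up.
- stand_hole (a point): Centre of the stand's hole, at the plate's top face, 115 above the table.
- tray: Fixed orange drain tray, 138 (its x) by 308 (its y): flat floor 8 above the table with painted-on dark drain holes, 4 thick lip all round up to 14 above the table, inside 130 x 300. Origin: on the table below its centre. Room for three beakers side by side along its y axis, about 95 apart.
- mat: Fixed flat square mat with a green border and white centre, 130 x 130, top face 3 above the table. Origin: on the table below its centre.
- jar: Bystander: small jar, diameter 38, 58 tall, origin at underside centre.
- vial: Bystander: small vial with blue cap, diameter 30, 50 tall, origin at underside centre.

How it is judged:
By the outcome, as a careful person would: the job done as asked, in the order asked, and still so for the second after the job is handed in, with the robot touching nothing.
Of beaker_green, beaker_orange only 1 to 2 are there at a start; the rules pass over those that are not, and their reading is None.
At some moment in a run one of beaker_green, beaker_orange may be knocked a few centimetres aside while the robot is not near it.
It also fails if it takes over 210 s, if anything falls off the work surface, if the arm or the gripper's body presses on something with over 40 N, if the wrist force passes 120 N, or if a joint passes its speed limit or range.

## Robot

A 6-joint arm with a two-finger parallel gripper is mounted at the origin on the work surface. World frame = base frame: x ahead of the robot, y to its left, z up, the work surface at z = 0. Lengths are in mm, angles in rad, forces in N, time in s.
With the tool pointing down it reaches from about 350 to 875 mm from the base axis. Payload 4.2 kg.
Tool frame: the origin (TCP) lies at the very end of the fingers, on their centre line; the grasp point (between the pads) lies 19 mm behind it; z points along the fingers, y is the line along which they close (so a half turn about z gives the same grasp; the last joint's range is limited). The gripper opens to 85 mm and grips with 20 to 120 N. Pads are 22 mm wide; open, the fingers measure 114 mm over their backs; the gripper's body (76 mm by 85 mm) begins 54 mm behind the grasp point. The pads swing forward as they close: fully open they stand 13 mm farther back than shut.
Start: joints at [1.414, 0.385, 0.008, 0, -1.194, -0.259], TCP at [252.418, 571.738, 231.312] pointing down, gripper open.
Joint ranges: [-3.14, 3.14], [-1.21, 2.06], [-1.07, 1.41], [-3.16, 2.05], [-2.99, -0.16], [-3.1, 3.1]. Speed limits (rad/s): [2.79, 2.79, 3.14, 3.14, 3.14, 3.14].

## Interface

Orientations are given as a unit quaternion [x, y, z, w].
In Python, from bench import arm gives the robot as it stands.
- The arm moves only by the tool servo_tool, never from a script. Its argument "rows" is a list that holds one entry, the list of rows, each a list of 7 numbers: the finger opening in mm, from 0 to 85.4, then the shift along the tool's x, y, z in mm, then the turn, a rotation vector about the tool's x, y, z in rad. A call has 1 to 10 rows; each row is the pose to reach, as a shift and turn from the pose commanded when the call began, along the tool's axes at that moment; what a row does not reach only later rows make up. A row lasts 1/8 s, in which the tool goes at most 62.5 mm and 10.7 degrees, less where a joint would pass 70% of its speed; a pose out of reach is approached as far as the arm can. A call with a gripper value outside its range is refused whole. The fingers move at their own pace and stop on an object; the grip force is fixed at half the most. Time passes only in rows, so rows that repeat a pose let the fingers close. It gives the time, the measured TCP pose, the force, the opening and the grip force at its end, in the units of the state.
- arm.read_state(): the state, without advancing time (a new reading comes with each control period).
- arm.get_image(name): name is "side" or "top" or "wrist"; returns the picture (480x640x3 uint8, red, green, blue); there is no depth.
- arm.camera_params(name): a dict with "intrinsics" (3x3 intrinsics, pixels), "R" (3x3) and "t" (3): a world point X has camera coordinates R X + t. Camera axes: x right, y down, z forward; pixel columns grow to the right and rows downward; lengths in mm; the calibration is good to about 2 mm. A picture is of the moment at which its call begins: read the wrist's pose just before it. camera_params takes no time and is no camera call; for the wrist camera it gives the pose at the moment of the call.
- arm.job_done(): hands the job in; it is judged then, once.
The state is a dict: "clock": time; "joints": joint angles; "joint_vel": joint speeds; "joint_efforts": joint torques, N m; "position": TCP position; "ee_rot": TCP orientation; "contact_force": force on the tool from outside, world axes, zero at the start; "wrist_torque": the same for the moment, N m; "gripper_width": finger opening in mm; "grasp_force": force on a finger pad.
Only numpy, scipy, OpenCV 4.12 (cv2) and the standard library are available. Lean on these libraries where they do the work, as an engineer would, in place of code of your own. Each camera call takes 0.05 s, during which the arm holds its last target. There are 200 camera calls.

## Working session

There is one attempt and no reset: what is moved stays moved. The work goes in short steps, Python scripts to look and compute and a tool call to move; the robot and the scene stay as the last step left them, time stands still between calls to the robot, and variables do not carry over. Pictures are saved under pics/ and viewed, at most 14 in all, crops included, and the job is handed in when it is done.

Besides the shell and the picture viewer there is one more tool, called after "Call:" as name(argument=value, ...), one argument or row to a line, values as JSON. servo_tool: Moves the arm, as the interface text tells. Its arguments: {"type":"object","properties":{"rows":{"type":"array"}},"required":["rows"]}

```bash
ls; mkdir -p pics
python3 - <<'E'
from bench import arm
import cv2,numpy as np
s=arm.read_state();print(s)
for n in("side","top"):
    im=arm.get_image(n);cv2.imwrite(f"pics/{n}0.png",im[:,:,::-1])
    p=arm.camera_params(n);print(n,p)
E
```

```text
pics
{'clock': 0.0, 'joints': array([ 1.41361863e+00,  3.85561047e-01,  6.64235238e-03, -5.06314732e-04,
       -1.19399275e+00, -2.58601908e-01]), 'joint_vel': array([-0.00239294,  0.00114743,  0.00180993, -0.00330434,  0.00038964,
       -0.00017616]), 'joint_efforts': array([ 3.48716694e-04, -3.92285764e+01,  1.88400668e+01,  4.18642983e+00,
       -4.64488970e-03,  4.66779895e-06]), 'position': array([252.18451561, 571.23398972, 230.22424969]), 'ee_rot': array([ 9.78448773e-01, -2.06486865e-01, -1.81388100e-04,  1.06812561e-03]), 'contact_force': array([0.30103529, 0.18055789, 0.18754449]), 'wrist_torque': array([ 0.02035507, -0.03237937, -0.0069573 ]), 'grasp_force': 0.0, 'gripper_width': 85.15492217559935}
side {'intrinsics': array([[615.28412356,   0.        , 321.25838036],
       [  0.        , 615.28412356, 244.2644408 ],
       [  0.        ,   0.        ,   1.        ]]), 'R': array([[-0.85733548, -0.51432015, -0.02122863],
       [-0.33725101,  0.59237386, -0.73167955],
       [ 0.38889283, -0.62013546, -0.68131812]]), 't': array([ 529.49160391,  302.27376536, 1071.08150138])}
top {'intrinsics': array([[520.26817968,   0.        , 316.53000035],
       [  0.        , 520.26817968, 242.97943119],
       [  0.        ,   0.        ,   1.        ]]), 'R': array([[ 0.01454627, -0.99984469,  0.00994976],
       [-0.99498008, -0.0154594 , -0.09887191],
       [ 0.09901037, -0.0084616 , -0.99505042]]), 't': array([ -44.5168562 ,  624.14803762, 1240.74589388])}
```

View pics/top0.png

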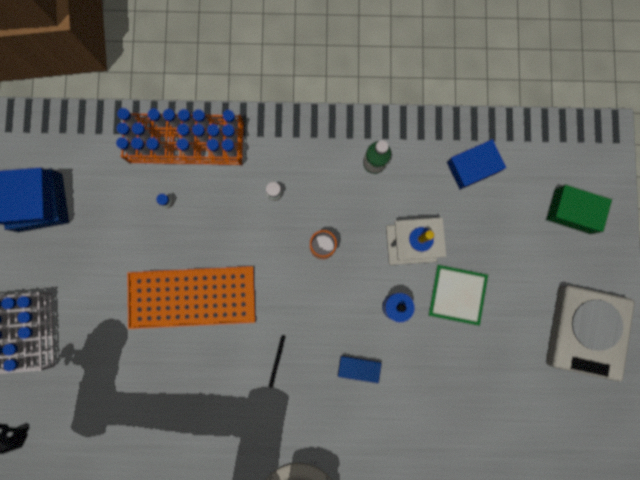

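View pics/side0.png

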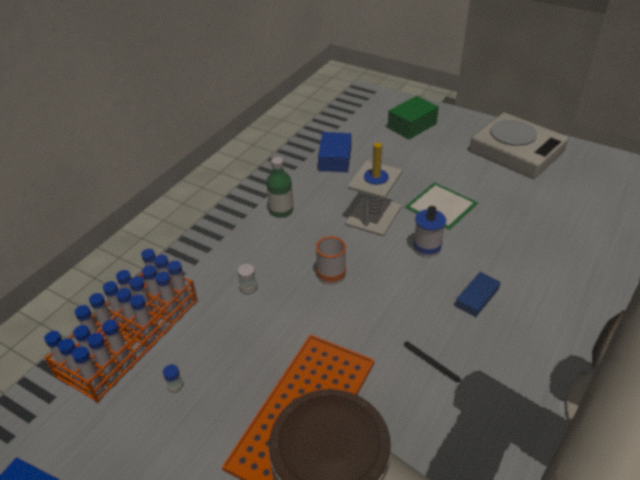

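Blue covered beaker at about (399,307) in the top view, orange beaker at (323,243), brush and stand at (421,238), mat at (459,295), tray around (192,297). There is no green beaker. The vial and jar are at (163,200) and (274,190).

```bash
cat > h.py <<'E'
from bench import arm
import cv2,numpy as np
from scipy.spatial.transform import Rotation as Ro
def ray(p,uv,z):
    d=p["R"].T@np.linalg.inv(p["intrinsics"])@np.array([*uv,1.]);c=-p["R"].T@p["t"]
    return c+d*(z-c[2])/d[2]
def proj(p,X):
    v=p["intrinsics"]@(p["R"]@np.asarray(X,float)+p["t"]);return v[:2]/v[2]
def blobs(im,lo,hi,box=None,amin=15):
    m=cv2.inRange(cv2.cvtColor(im,cv2.COLOR_RGB2HSV),np.array(lo),np.array(hi))
    if box:
        k=np.zeros_like(m);a,b,c,d=box;k[b:d,a:c]=255;m&=k
    cs,_=cv2.findContours(m,cv2.RETR_EXTERNAL,cv2.CHAIN_APPROX_NONE)
    return sorted([c for c in cs if len(c)>=amin],key=len,reverse=True)
BLUE=((105,120,50),(125,255,255));ORG=((3,120,60),(18,255,255));YEL=((20,120,80),(32,255,255));GRN=((55,80,40),(85,255,255))
def to_tool(dx):  # world vector -> tool axes
    return Ro.from_quat(arm.read_state()["ee_rot"]).inv().apply(dx)
E
python3 - <<'E'
from h import *
im=cv2.imread("pics/top0.png")[:,:,::-1].copy();p=arm.camera_params("top")
for n,c,b,z in(("cover",BLUE,(380,285,420,325),90),("orange",ORG,(300,220,345,265),82),("disc",BLUE,(405,222,440,255),119),("yel",YEL,(405,222,445,255),0),("tray",ORG,(120,255,265,335),14),("mat",GRN,(425,258,492,330),3)):
    for q in blobs(im,*c,b)[:2]:
        r=cv2.minAreaRect(q);e=cv2.fitEllipse(q) if len(q)>5 else None
        print(n,len(q),r,e[:2] if e else"",ray(p,r[0],z).round(1))
        if n in("tray","mat"):print([ray(p,u,z).round(0)[:2].tolist() for u in cv2.boxPoints(r)])
        if n=="yel":print(q.reshape(-1,2).min(0),q.reshape(-1,2).max(0),ray(p,(429.5,233.5),190))
for n,u,z in(("jar",(274,190),58),("vial",(163,200),50)):print(n,ray(p,u,z))
ps=arm.camera_params("side");ims=cv2.imread("pics/side0.png")[:,:,::-1].copy()
for n,c,b,z in(("cover",BLUE,(405,205,450,240),88),("cyl",ORG,(305,230,355,290),82),("disc",BLUE,(360,165,392,190),119)):
    for q in blobs(ims,*c,b)[:2]:
        r=cv2.minAreaRect(q);print(n,len(q),r,ray(ps,r[0],z).round(1))
print(ray(ps,(431,209),125),ray(ps,(377.5,145),201))
E
```

```text
cover 83 ((399.0, 307.0), (28.0, 28.0), 90.0) ((399.0991516113281, 306.8493347167969), (28.200197219848633, 28.902660369873047)) [ 473.5 -227.    90. ]
orange 77 ((323.0, 243.5), (27.0, 26.0), 90.0) ((322.9258117675781, 243.45774841308594), (25.975055694580078, 27.65283203125)) [618.7 -49.9  82. ]
disc 80 ((420.089111328125, 239.49681091308594), (23.30413818359375, 20.4310245513916), 61.38954162597656) ((420.5240478515625, 239.15736389160156), (20.817264556884766, 22.148561477661133)) [ 627.7 -270.5  119. ]
yel 24 ((428.5000305175781, 235.0), (7.77817440032959, 9.192388534545898), 45.0) ((428.8114318847656, 234.5780029296875), (7.886195182800293, 9.49548053741455)) [ 652.4 -316.6    0. ]
[425 230] [433 239] [ 633.15338062 -275.93942063  190.        ]
tray 359 ((190.4966278076172, 296.92877197265625), (56.88792037963867, 127.71244049072266), 87.27368927001953) ((190.73550415039062, 296.98651123046875), (63.019283294677734, 158.34971618652344)) [489.  271.1  14. ]
[[549.0, 433.0], [568.0, 121.0], [430.0, 110.0], [411.0, 420.0]]
mat 198 ((458.26922607421875, 294.6538391113281), (52.95135498046875, 51.38242721557617), 11.309932708740234) ((458.0146179199219, 294.7601013183594), (59.11151885986328, 60.577938079833984)) [ 504.2 -388.9    3. ]
[[454.0, -312.0], [579.0, -338.0], [555.0, -467.0], [430.0, -440.0]]
jar [749.05794618  69.69009182  58.        ]
vial [721.652537   338.23054624  50.        ]
cover 84 ((430.0, 220.0), (18.0, 28.0), 90.0) [ 473.3 -220.8   88. ]
cyl 73 ((330.5, 246.5), (21.0, 29.0), 90.0) [621.4 -47.3  82. ]
cyl 63 ((330.3602294921875, 275.7726135253906), (27.129549026489258, 10.548323631286621), 2.12109637260437) [578.7  26.3  82. ]
disc 60 ((376.0, 177.0), (12.0, 22.0), 90.0) [ 627.9 -263.8  119. ]
[ 471.67007064 -213.28286752  125.        ] [ 630.80239389 -269.63704303  201.        ]
```

Call:
servo_tool(
  rows=[
    [[85,37,45,0,0,0,-0.1],[85,74,90,0,0,0,-0.2],[85,111,135,0,0,0,-0.3],[85,148,180,0,0,0,-0.416],[85,185,225,0,0,0,-0.416],[85,222,270,0,0,0,-0.416],[85,259,315,0,0,0,-0.416],[85,296,360,0,0,0,-0.416],[85,333,405,0,0,0,-0.416],[85,370,450,0,0,0,-0.416]],
  ],
)

```text
clock: 1.35
position: [409.1, 8.8, 231.4]
ee_rot: [1.0, 0.0, 0.0, -0.0]
contact_force: [1.4, 1.3, -0.7]
gripper_width: 85.0
grasp_force: 0.0
```

Call:
servo_tool(
  rows=[
    [[85,16,58,0,0,0,0],[85,32,116,0,0,0,0],[85,48,174,0,0,0,0],[85,64,233,0,0,0,0],[40,64,233,0,0,0,0],[40,64,233,0,0,0,0]],
  ],
)

```text
clock: 2.1
position: [472.5, -222.3, 230.6]
ee_rot: [1.0, -0.0, -0.001, -0.0]
contact_force: [-0.2, 0.6, -0.8]
gripper_width: 51.3
grasp_force: 0.0
```

Run:
```python
from h import *
print(arm.read_state()["position"])
p=arm.camera_params("wrist");im=arm.get_image("wrist");cv2.imwrite("pics/w1.png",im[:,:,::-1])
print(p, "cam at",-p["R"].T@p["t"])
for z,X in((120,(473,-226,120)),(90,(473,-226,90)),(205,(630,-271,205))):print(proj(p,X))
for q in blobs(im,*BLUE)[:4]:
  r=cv2.minAreaRect(q);e=cv2.fitEllipse(q);print(len(q),r,e,ray(p,e[0],90).round(1))
```

```text
[ 472.53810304 -222.29495834  230.61335085]
{'intrinsics': array([[334.00992114,   0.        , 320.69917624],
       [  0.        , 334.00992114, 240.28521876],
       [  0.        ,   0.        ,   1.        ]]), 'R': array([[-4.49327527e-04, -9.99999548e-01, -8.37901893e-04],
       [-9.61897074e-01,  2.03114714e-04,  2.73411737e-01],
       [-2.73411443e-01,  9.28826798e-04, -9.61896730e-01]]), 't': array([-221.94996881,  420.46704888,  507.36373253])} cam at [ 543.06534615 -222.50652457  372.88491693]
[325.4557778  238.06178032]
[325.01333812 228.87579516]
[438.5953307  -73.97573104]
242 ((396.0, 26.5), (53.0, 86.0), 90.0) ((394.27838134765625, 22.330228805541992), (58.12962341308594, 88.45399475097656), 86.4856185913086) [ 630.9 -276.9   90. ]
220 ((327.8000183105469, 223.10000610351562), (75.80000305175781, 78.80000305175781), 36.869895935058594) ((326.89251708984375, 222.04290771484375), (75.24869537353516, 80.12215423583984), 3.0459234714508057) [ 479.1 -227.6   90. ]
154 ((276.5235595703125, 335.0675354003906), (37.8475227355957, 44.78996658325195), 7.352379322052002) ((277.57635498046875, 336.0381164550781), (39.24556350708008, 53.20140838623047), 14.793078422546387) [ 367.2 -180.8   90. ]
32 ((215.59999084472656, 312.79998779296875), (3.577709197998047, 16.994117736816406), 26.56505012512207) ((215.6354522705078, 313.39031982421875), (3.328998327255249, 16.09743309020996), 29.18907928466797) [ 391.3 -123.5   90. ]
```

View pics/w1.png

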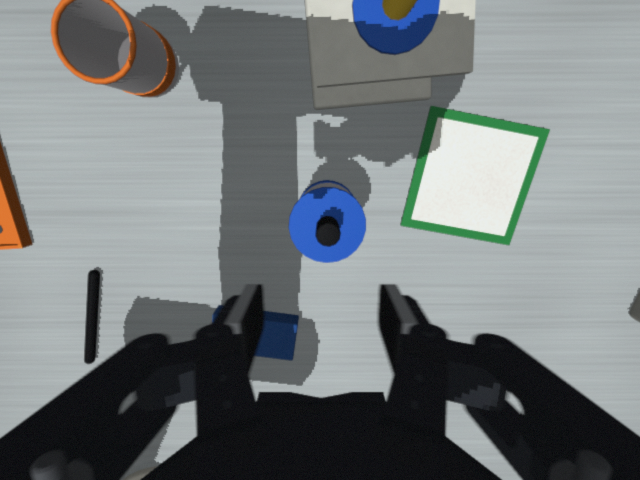

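The wrist view shows the cover plate centred near (327.5,223.5) and the knob near (328,230). That puts the cover at about (477,-228).

Call:
servo_tool(
  rows=[
    [[40,4,5.5,55,0,0,0],[40,4,5.5,105,0,0,0],[40,4,5.5,136,0,0,0],[40,4,5.5,136,0,0,0],[10,4,5.5,136,0,0,0],[10,4,5.5,136,0,0,0],[10,4,5.5,136,0,0,0],[10,4,5.5,130,0,0,0],[10,4,5.5,110,0,0,0],[10,4,5.5,90,0,0,0]],
  ],
)

```text
clock: 3.4
position: [476.6, -228.0, 141.8]
ee_rot: [1.0, -0.0, -0.001, -0.0]
contact_force: [1.2, 0.1, 0.0]
gripper_width: 18.0
grasp_force: 58.6
```

Call:
servo_tool(
  rows=[
    [[10,10,54,0,0,0,0],[10,20,108,0,0,0,0],[10,27.5,161,30,0,0,0],[10,27.5,161,80,0,0,0],[10,27.5,161,110,0,0,0],[10,27.5,161,118,0,0,0],[10,27.5,161,121,0,0,0],[10,27.5,161,121,0,0,0]],
  ],
)

```text
clock: 4.4
position: [505.7, -389.2, 21.8]
ee_rot: [1.0, 0.0, 0.001, 0.001]
contact_force: [0.2, -0.1, -0.7]
gripper_width: 17.8
grasp_force: 58.9
```

Run:
```python
from h import *
s=arm.read_state();print(s["position"],s["contact_force"])
im=arm.get_image("side")[120:280,330:530];cv2.imwrite("pics/s1.png",cv2.resize(im,None,fx=4,fy=3.75)[:,:,::-1])
```

```text
[ 505.66061762 -389.15627575   21.83860237] [ 0.18077597 -0.0967286  -0.65135733]
```

View pics/s1.png

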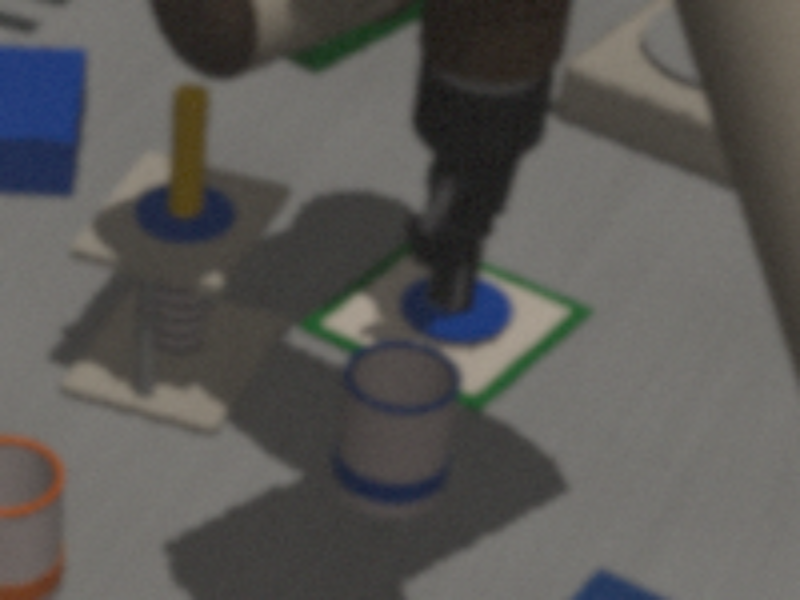

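The cover is off the blue beaker and sits just above the mat centre. I'll lower it to contact and let go.

Call:
servo_tool(
  rows=[
    [[10,0,0,2,0,0,0],[10,0,0,3,0,0,0],[10,0,0,3,0,0,0],[40,0,0,3,0,0,0],[40,0,0,3,0,0,0],[40,0,0,3,0,0,0],[40,0,0,-30,0,0,0],[40,0,0,-90,0,0,0],[40,0,0,-150,0,0,0],[40,0,0,-212,0,0,0]],
  ],
)

```text
clock: 5.7
position: [504.3, -388.7, 233.9]
ee_rot: [1.0, 0.0, -0.0, -0.0]
contact_force: [1.0, 0.0, -0.0]
gripper_width: 40.1
grasp_force: 0.0
```

Call:
servo_tool(
  rows=[
    [[40,25,-55,-15,0,0,0],[40,50,-100,-26,0,0,0],[40,56,-118,-26,0,0,0],[40,56,-118,-26,0,0,0]],
  ],
)

```text
clock: 6.2
position: [560.7, -269.7, 257.7]
ee_rot: [1.0, 0.001, -0.001, -0.0]
contact_force: [-0.0, -0.7, 0.6]
gripper_width: 40.0
grasp_force: 0.0
```

Run:
```python
from h import *
print(arm.read_state()["position"])
p=arm.camera_params("wrist");im=arm.get_image("wrist");cv2.imwrite("pics/w2.png",im[:,:,::-1])
for q in blobs(im,*YEL)[:2]:
  r=cv2.minAreaRect(q);print("yel",len(q),q.reshape(-1,2).min(0),q.reshape(-1,2).max(0),ray(p,r[0],205))
for q in blobs(im,*BLUE)[:4]:
  e=cv2.fitEllipse(q);print("b",len(q),e,ray(p,e[0],119).round(1),ray(p,e[0],82).round(1))
for q in blobs(im,*ORG)[:3]:
  e=cv2.fitEllipse(q);print("o",len(q),e,ray(p,e[0],82).round(1))
```

```text
[ 560.72180252 -269.74168571  257.73636385]
yel 94 [310 127] [342 160] [ 632.26110526 -272.56075228  205.        ]
b 232 ((281.0963439941406, 300.6893615722656), (52.8181266784668, 57.65874481201172), 98.20914459228516) [ 493.4 -233.4  119. ] [ 475.3 -228.6   82. ]
b 199 ((324.15057373046875, 143.15260314941406), (68.5984115600586, 71.89955139160156), 3.044949531555176) [ 633.  -272.3  119. ] [ 633.2 -272.7   82. ]
b 149 ((418.3477478027344, 253.84967041015625), (50.295921325683594, 54.455970764160156), 64.3548812866211) [ 539.2 -356.2  119. ] [ 527.1 -367.5   82. ]
b 110 ((283.4381103515625, 289.4786071777344), (59.265037536621094, 74.3344497680664), 18.19043731689453) [ 504.7 -235.8  119. ] [ 488.  -231.4   82. ]
o 203 ((10.265167236328125, 281.2151184082031), (23.059810638427734, 106.12930297851562), 171.47572326660156) [496.4  48.6  82. ]
o 200 ((79.53372192382812, 154.39405822753906), (63.34759521484375, 76.77672576904297), 133.58741760253906) [622.7 -47.   82. ]
o 155 ((107.49031829833984, 153.310791015625), (63.38917541503906, 85.87313079833984), 99.11392211914062) [623.8 -73.   82. ]
```

View pics/w2.png

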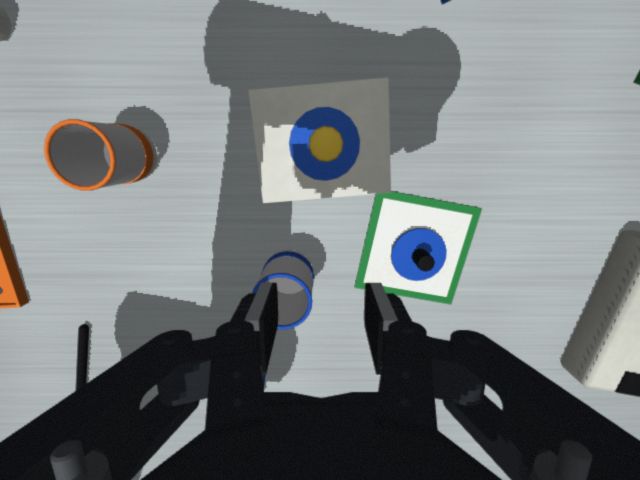

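The brush handle top is at (326,143), the disc at (324,143), the blue beaker rim near (283,301), the orange one near (80,154), and the cover lies knob up on the mat. Next I'll grasp the brush.

Call:
servo_tool(
  rows=[
    [[40,50,2,0,0,0,0],[40,72,3,0,0,0,0],[40,72,3,50,0,0,0],[40,72,3,97,0,0,0],[40,72,3,97,0,0,0],[10,72,3,97,0,0,0],[10,72,3,97,0,0,0],[10,72,3,97,0,0,0],[10,72,3,97,0,0,0]],
  ],
)

```text
clock: 7.38
position: [633.3, -274.1, 163.2]
ee_rot: [1.0, 0.0, 0.001, 0.001]
contact_force: [-0.4, -0.0, 3.0]
gripper_width: 18.4
grasp_force: 58.4
```

Call:
servo_tool(
  rows=[
    [[10,0,0,-15,0,0,0],[10,0,0,-45,0,0,0],[10,0,0,-80,0,0,0],[10,0,0,-115,0,0,0],[10,0,0,-118,0,0,0],[10,0,0,-118,0,0,0]],
  ],
)

```text
clock: 8.12
position: [632.4, -273.5, 279.0]
ee_rot: [1.0, 0.0, -0.0, -0.0]
contact_force: [-0.6, -0.8, -1.2]
gripper_width: 18.6
grasp_force: 58.5
```

Run:
```python
from h import *
s=arm.read_state();print(s["position"],s["contact_force"])
im=arm.get_image("side");ps=arm.camera_params("side")
im=im[40:290,290:540];cv2.imwrite("pics/s2.png",cv2.resize(im,None,fx=2.4,fy=2.4)[:,:,::-1])
x,y,z=s["position"];print(proj(ps,(x,y,z-148)),proj(ps,(x,y,z-46)))
p=arm.camera_params("wrist");im=arm.get_image("wrist");cv2.imwrite("pics/w3.png",im[:,:,::-1])
for q in blobs(im,*BLUE)[:4]:
  e=cv2.fitEllipse(q);print("b",len(q),e,ray(p,e[0],z-46).round(1))
```

```text
[ 632.36641397 -273.48717431  278.97946606] [-0.62109548 -0.76183211 -1.24938743]
[376.39532947 169.92383394] [378.27761012 131.45191004]
b 360 ((461.36090087890625, 30.16026496887207), (72.7418212890625, 159.2183380126953), 77.42503356933594) [ 757.3 -342.8  233. ]
b 331 ((319.529296875, 259.7623291015625), (70.61481475830078, 95.84637451171875), 89.09909057617188) [ 637.3 -272.7  233. ]
b 134 ((407.2986145019531, 299.2269592285156), (44.70146560668945, 49.17934036254883), 73.02965545654297) [ 611.8 -326.5  233. ]
b 31 ((213.99172973632812, 420.5539855957031), (3.4654171466827393, 19.44691276550293), 49.623844146728516) [ 520.1 -199.9  233. ]
```

View pics/s2.png

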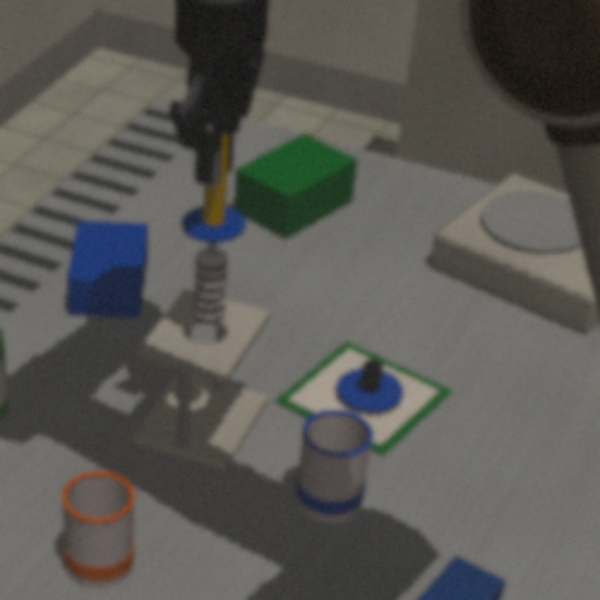

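The brush hangs straight: disc at (214,223), tip just above the stand hole at (208,318). The blue beaker stands open. Over to blue.

Call:
servo_tool(
  rows=[
    [[10,-52,-15,0,0,0,0],[10,-105,-30,0,0,0,0],[10,-150,-43,0,0,0,0],[10,-157,-45.5,0,0,0,0],[10,-157,-45.5,0,0,0,0],[10,-157,-45.5,35,0,0,0],[10,-157,-45.5,75,0,0,0],[10,-157,-45.5,105,0,0,0],[10,-157,-45.5,120,0,0,0],[10,-157,-45.5,121,0,0,0]],
  ],
)

```text
clock: 9.48
position: [476.0, -228.5, 157.2]
ee_rot: [1.0, 0.0, -0.001, -0.0]
contact_force: [1.0, 0.0, 0.1]
gripper_width: 18.4
grasp_force: 58.6
```

Run:
```python
from h import *
s=arm.read_state();print(s["position"],s["contact_force"])
im=arm.get_image("side")
im=im[130:280,330:530];cv2.imwrite("pics/s3.png",cv2.resize(im,None,fx=4,fy=4)[:,:,::-1])
```

```text
[ 476.03552081 -228.52377325  157.16690386] [0.99008809 0.0186025  0.14654297]
```

View pics/s3.png

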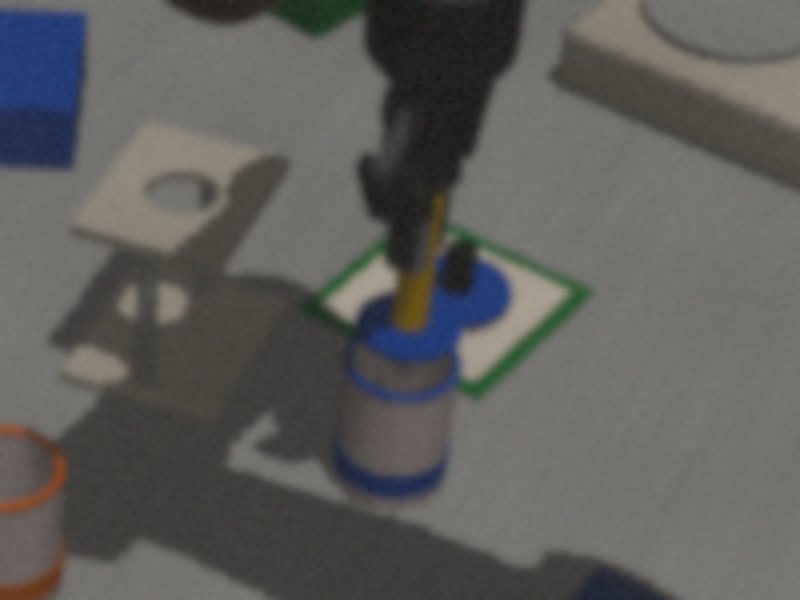

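The head is inside the blue beaker and the disc is centred over it. I'll lower gently until the tip touches the floor.

Call:
servo_tool(
  rows=[
    [[10,0,0,2,0,0,0],[10,0,0,3,0,0,0],[10,0,0,4,0,0,0],[10,0,0,4,0,0,0]],
  ],
)

```text
clock: 10.02
position: [475.7, -228.4, 154.5]
ee_rot: [1.0, 0.0, 0.0, 0.0]
contact_force: [-1.5, 0.3, -0.8]
gripper_width: 19.1
grasp_force: 58.6
```

Call:
servo_tool(
  rows=[
    [[10,0,0,1,0,0,0],[10,0,0,1.5,0,0,0],[10,0,0,1.5,0,0,0]],
  ],
)

```text
clock: 10.4
position: [475.8, -228.4, 153.1]
ee_rot: [1.0, 0.0, 0.0, 0.0]
contact_force: [-0.8, 0.1, 1.6]
gripper_width: 18.6
grasp_force: 58.9
```

Call:
servo_tool(
  rows=[
    [[10,0,0,1,0,0,0],[10,0,0,1,0,0,0],[10,0,0,1,0,0,0]],
  ],
)

```text
clock: 10.78
position: [476.1, -228.5, 153.0]
ee_rot: [1.0, 0.0, 0.001, 0.0]
contact_force: [-1.3, 1.5, 5.5]
gripper_width: 18.8
grasp_force: 59.6
```

On the floor at about 5 N. Stroke up 55 mm and down again.

Call:
servo_tool(
  rows=[
    [[10,0,0,-25,0,0,0],[10,0,0,-55,0,0,0],[10,0,0,-58,0,0,0],[10,0,0,-30,0,0,0],[10,0,0,-8,0,0,0],[10,0,0,-3,0,0,0],[10,0,0,-1,0,0,0],[10,0,0,0,0,0,0],[10,0,0,0,0,0,0]],
  ],
)

```text
clock: 11.9
position: [475.6, -228.4, 153.1]
ee_rot: [1.0, 0.0, 0.0, 0.0]
contact_force: [-2.1, 1.4, 5.8]
gripper_width: 18.7
grasp_force: 59.8
```

Call:
servo_tool(
  rows=[
    [[10,0,0,-30,0,0,0],[10,0,0,-80,0,0,0],[10,0,0,-128,0,0,0],[10,50,-25,-128,0,0,0],[10,50,-80,-128,0,0,0],[10,50,-80,-128,0,0,0]],
  ],
)

```text
clock: 12.65
position: [526.3, -145.7, 279.8]
ee_rot: [1.0, 0.002, 0.0, -0.0]
contact_force: [-0.5, 0.3, -0.6]
gripper_width: 18.4
grasp_force: 59.0
```

```bash
cat > loc.py <<'E'
from h import *
s=arm.read_state();print(s["position"],s["contact_force"])
pics={n:(arm.camera_params(n),arm.get_image(n)) for n in("top","side","wrist")}
import sys
for n,(p,im) in pics.items():
    cv2.imwrite(f"pics/{sys.argv[1]}_{n}.png",im[:,:,::-1])
    for cn,c in(("B",BLUE),("O",ORG)):
        for q in blobs(im,*c,amin=40)[:8]:
            e=cv2.fitEllipse(q);X=ray(p,e[0],83)
            if 400<X[0]<750 and -300<X[1]<100:print(n,cn,len(q),np.round(e[0],1),np.round(e[1],0),X.round(1)[:2])
E
python3 loc.py a
```

```text
[ 526.25753514 -145.70195722  279.76571949] [-0.47098568  0.2923084  -0.63768857]
top B 66 [399.4 308.3] [23. 25.] [ 470.4 -229.2]
top O 65 [322.4 243.7] [25. 27.] [618.  -48.4]
side B 71 [443.5 202.7] [15. 25.] [ 473.  -296.1]
side O 61 [331.4 272.2] [16. 25.] [581.4  17.5]
side O 40 [325.7 242.2] [26. 39.] [636.4 -52.7]
wrist B 566 [347.9 256.9] [ 68. 164.] [ 482.  -177.3]
wrist O 194 [216.7 116.7] [64. 71.] [623.  -48.4]
wrist O 111 [220.7 118.9] [65. 83.] [621.  -52.1]
```

Call:
servo_tool(
  rows=[
    [[10,40,-40,0,0,0,0],[10,80,-80,0,0,0,0],[10,95,-97,0,0,0,0],[10,95,-97,0,0,0,0],[10,95,-97,20,0,0,0],[10,95,-97,20,0,0,0]],
  ],
)

```text
clock: 13.55
position: [618.9, -52.8, 258.5]
ee_rot: [1.0, -0.001, -0.002, 0.0]
contact_force: [0.5, -0.5, -0.6]
gripper_width: 18.8
grasp_force: 59.0
```

```bash
python3 loc.py b
python3 - <<'E'
import cv2
im=cv2.imread("pics/b_side.png")[130:310,240:440];cv2.imwrite("pics/b1.png",cv2.resize(im,None,fx=3.3,fy=3.3))
E
```

```text
[618.85976908 -52.80749481 258.51009943] [ 0.5245473  -0.47574514 -0.59949263]
top B 76 [399.3 306.7] [26. 26.] [ 474.1 -228.9]
top B 49 [324.  247.6] [ 9. 22.] [609.  -52.4]
top O 55 [321.7 246.2] [21. 24.] [612.3 -47. ]
side B 73 [333.  198.3] [16. 25.] [ 696.9 -187.7]
side O 59 [330.8 269.2] [21. 27.] [586.8  10.8]
wrist B 333 [319.5 259.5] [70. 96.] [580.  -51.4]
wrist B 154 [483.2 348.1] [45. 53.] [ 477.4 -230.6]
wrist B 114 [462.1 323.6] [50. 58.] [ 507.4 -204. ]
wrist O 227 [316.2 217.5] [59. 61.] [623.4 -48.3]
wrist O 96 [316.7 207.4] [54. 55.] [633.4 -48.8]
```

View pics/b1.png

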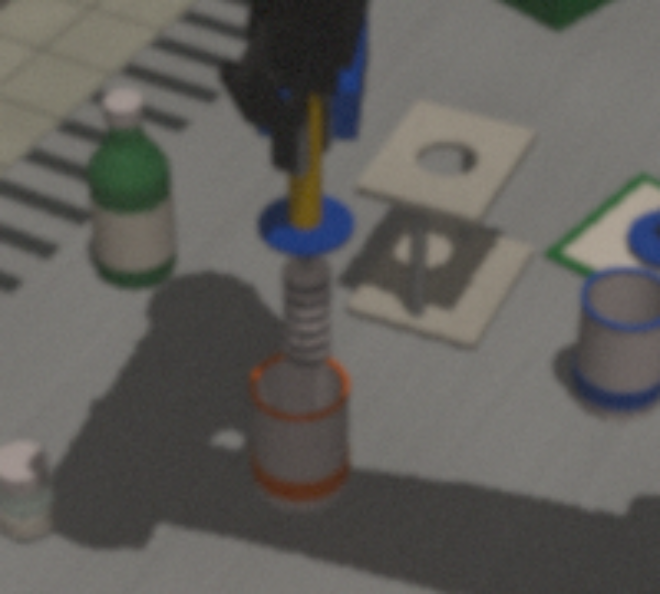

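Brush tip (308,360) is over the orange mouth centre (300,385). I'll trim slightly, then go down.

Call:
servo_tool(
  rows=[
    [[10,1.5,-2.5,20,0,0,0],[10,1.5,-2.5,55,0,0,0],[10,1.5,-2.5,85,0,0,0],[10,1.5,-2.5,98,0,0,0],[10,1.5,-2.5,101,0,0,0],[10,1.5,-2.5,102,0,0,0],[10,1.5,-2.5,102,0,0,0]],
  ],
)

```text
clock: 14.58
position: [622.8, -48.8, 159.1]
ee_rot: [1.0, 0.0, 0.001, -0.0]
contact_force: [-0.2, 0.5, 0.1]
gripper_width: 18.7
grasp_force: 59.0
```

Call:
servo_tool(
  rows=[
    [[10,0,0,3,0,0,0],[10,0,0,4.5,0,0,0],[10,0,0,5.5,0,0,0],[10,0,0,5.5,0,0,0]],
  ],
)

```text
clock: 15.08
position: [622.4, -48.8, 153.1]
ee_rot: [1.0, 0.0, 0.0, 0.0]
contact_force: [-1.0, 0.7, 2.5]
gripper_width: 18.2
grasp_force: 59.5
```

Call:
servo_tool(
  rows=[
    [[10,0,0,0.7,0,0,0],[10,0,0,0.7,0,0,0],[10,0,0,0.7,0,0,0]],
  ],
)

```text
clock: 15.45
position: [622.7, -48.8, 153.0]
ee_rot: [1.0, 0.0, 0.001, 0.0]
contact_force: [-2.3, 1.1, 5.8]
gripper_width: 18.7
grasp_force: 59.8
```

Call:
servo_tool(
  rows=[
    [[10,0,0,-25,0,0,0],[10,0,0,-55,0,0,0],[10,0,0,-58,0,0,0],[10,0,0,-30,0,0,0],[10,0,0,-8,0,0,0],[10,0,0,-3,0,0,0],[10,0,0,-1,0,0,0],[10,0,0,0,0,0,0],[10,0,0,0,0,0,0]],
  ],
)

```text
clock: 16.58
position: [621.4, -48.9, 153.1]
ee_rot: [1.0, 0.0, -0.001, 0.0]
contact_force: [-4.1, 1.2, 6.3]
gripper_width: 19.0
grasp_force: 60.2
```

Call:
servo_tool(
  rows=[
    [[10,0,0,-30,0,0,0],[10,0,0,-80,0,0,0],[10,0,0,-129,0,0,0],[10,3,55,-131,0,0,0],[10,6,110,-131,0,0,0],[10,8,165,-131,0,0,0],[10,10,210,-131,0,0,0],[10,10.5,224.5,-131,0,0,0],[10,10.5,224.5,-131,0,0,0],[10,10.5,224.5,-131,0,0,0]],
  ],
)

```text
clock: 17.82
position: [632.8, -272.1, 282.6]
ee_rot: [1.0, 0.001, -0.0, -0.0]
contact_force: [0.7, 0.3, -0.9]
gripper_width: 18.6
grasp_force: 59.1
```

```bash
python3 loc.py c
python3 - <<'E'
import cv2
im=cv2.imread("pics/c_side.png")[80:250,300:500];cv2.imwrite("pics/c1.png",cv2.resize(im,None,fx=3.5,fy=3.5))
E
```

```text
[ 632.80656848 -272.05488374  282.60660822] [ 0.70510181  0.26007404 -0.85948443]
top B 101 [398.7 306.8] [26. 27.] [ 473.7 -227.5]
top O 76 [322.9 243.5] [26. 28.] [618.6 -49.7]
side O 74 [330.6 246.5] [21. 30.] [620.7 -46.6]
side O 66 [330.5 267.4] [25. 28.] [589.8   6.7]
wrist B 329 [319.5 259.8] [71. 96.] [ 584.6 -270.7]
wrist O 280 [ 21.2 308.1] [ 47. 117.] [526.1  66.4]
wrist O 169 [107.5 225.3] [54. 64.] [622.4 -47.6]
wrist O 133 [131.5 216.2] [55. 69.] [632.2 -74.3]
```

View pics/c1.png

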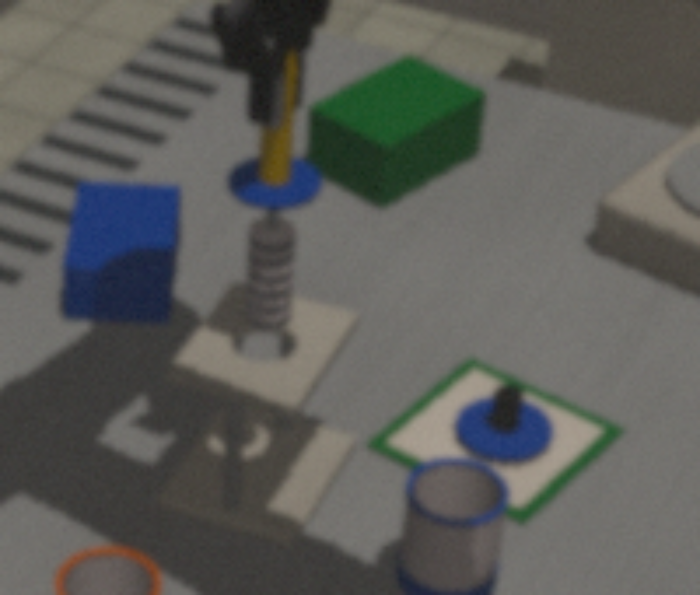

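The tip (270,325) is over the stand hole (265,343). I'll lower it.

Call:
servo_tool(
  rows=[
    [[10,0,1,10,0,0,0],[10,0,1,20,0,0,0],[10,0,1,35,0,0,0],[10,0,1,50,0,0,0],[10,0,1,50,0,0,0]],
  ],
)

```text
clock: 18.6
position: [631.7, -274.1, 230.1]
ee_rot: [1.0, -0.0, -0.002, -0.001]
contact_force: [-0.7, -0.3, -0.5]
gripper_width: 18.8
grasp_force: 59.1
```

Call:
servo_tool(
  rows=[
    [[10,0,0,25,0,0,0],[10,0,0,50,0,0,0],[10,0,0,60,0,0,0],[10,0,0,65,0,0,0],[10,0,0,65,0,0,0]],
  ],
)

```text
clock: 19.23
position: [633.1, -274.5, 168.2]
ee_rot: [1.0, 0.0, 0.0, 0.0]
contact_force: [0.2, -0.0, -0.3]
gripper_width: 18.6
grasp_force: 59.0
```

Call:
servo_tool(
  rows=[
    [[10,0,0,3,0,0,0],[10,0,0,5,0,0,0],[10,0,0,5,0,0,0]],
  ],
)

```text
clock: 19.6
position: [632.9, -274.4, 163.3]
ee_rot: [1.0, 0.0, 0.0, 0.0]
contact_force: [0.3, 0.4, 1.5]
gripper_width: 18.6
grasp_force: 59.3
```

Call:
servo_tool(
  rows=[
    [[10,0,0,0.7,0,0,0],[10,0,0,0.7,0,0,0],[40,0,0,0,0,0,0],[40,0,0,0,0,0,0],[40,0,0,0,0,0,0],[40,0,0,-40,0,0,0],[40,0,0,-90,0,0,0],[85,-30,-30,-90,0,0,0],[85,-85,-40,-90,0,0,0],[85,-85,-40,-90,0,0,0]],
  ],
)

```text
clock: 20.85
position: [543.5, -233.4, 252.5]
ee_rot: [1.0, 0.0, -0.001, -0.001]
contact_force: [0.3, -0.8, 0.7]
gripper_width: 84.4
grasp_force: 0.0
```

Call:
servo_tool(
  rows=[
    [[85,-50,-4,0,0,0,0],[85,-67.5,-5,40,0,0,0],[85,-67.5,-5,95,0,0,0],[85,-67.5,-5,150,0,0,0],[85,-67.5,-5,195,0,0,0],[85,-67.5,-5,211,0,0,0],[85,-67.5,-5,211,0,0,0]],
  ],
)

```text
clock: 21.72
position: [480.0, -229.5, 40.1]
ee_rot: [1.0, 0.0, -0.002, -0.0]
contact_force: [0.9, 0.3, 0.7]
gripper_width: 85.3
grasp_force: 0.0
```

Call:
servo_tool(
  rows=[
    [[85,-2,0,0,0,0,0],[50,-2,0,0,0,0,0],[50,-2,0,0,0,0,0],[50,-2,0,0,0,0,0],[50,-2,0,0,0,0,0],[50,-2,0,-5,0,0,0],[50,-2,0,-30,0,0,0],[50,-2,0,-60,0,0,0],[50,-2,0,-60,0,0,0]],
  ],
)

```text
clock: 22.85
position: [479.7, -229.7, 103.8]
ee_rot: [1.0, 0.0, 0.003, 0.0]
contact_force: [-0.1, -0.7, -1.4]
gripper_width: 61.6
grasp_force: 65.7
```

```bash
python3 loc.py d
python3 - <<'E'
import cv2
im=cv2.imread("pics/d_side.png")[100:400,220:520];cv2.imwrite("pics/d1.png",cv2.resize(im,None,fx=2,fy=2))
E
```

```text
[ 479.67131168 -229.6518374   103.82249242] [-0.11263291 -0.66202775 -1.38398039]
top B 82 [421.3 239.2] [21. 22.] [ 632.4 -280.8]
top O 137 [322.9 243.5] [25. 26.] [618.6 -49.6]
side O 115 [330.2 246.7] [20. 28.] [621.  -45.6]
side O 66 [330.7 267.3] [25. 28.] [589.5   6.2]
wrist B 643 [320.7 355.2] [145. 170.] [ 436.3 -229.1]
wrist B 255 [321.7 332.8] [146. 205.] [ 450.3 -229.7]
wrist O 248 [34.4 36.9] [73. 88.] [ 592.6 -107.1]
```

View pics/d1.png

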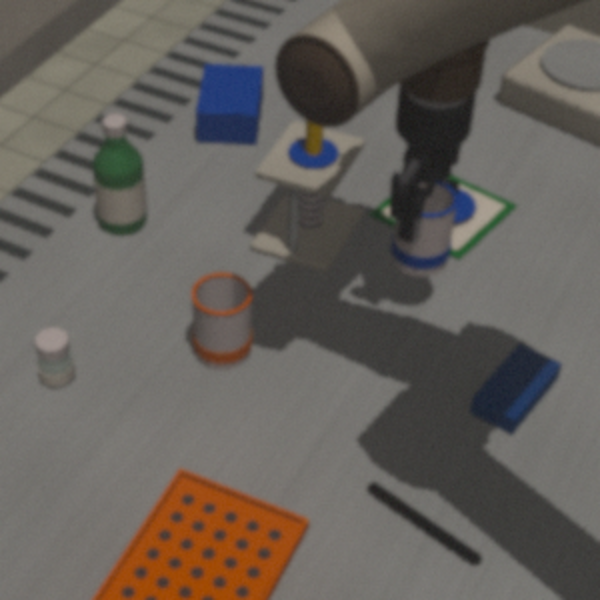

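The blue beaker is held upright and clear of the table, with the brush back in its stand at (313,150). Carrying blue to the tray's far end.

Call:
servo_tool(
  rows=[
    [[50,0,-40,-20,0,0,0],[50,0,-97,-40,0,0,0],[50,0,-155,-40,0,0,0],[50,0,-213,-40,0,0,0],[50,0,-271,-40,0,0,0],[50,0,-329,-40,0,0,0],[50,0,-387,-40,0,0,0],[50,2,-445,-40,0,0,0],[50,4,-503,-40,0,0,0],[50,4,-545,-40,0,0,0]],
  ],
)

```text
clock: 24.25
position: [481.3, 317.6, 139.8]
ee_rot: [1.0, 0.001, -0.001, 0.001]
contact_force: [0.3, -0.6, -1.9]
gripper_width: 61.1
grasp_force: 65.9
```

Call:
servo_tool(
  rows=[
    [[50,4,-36,0,0,0,0],[50,4,-36,30,0,0,0],[50,4,-36,70,0,0,0],[50,4,-36,86,0,0,0],[50,4,-36,88,0,0,0],[50,4,-36,88,0,0,0]],
  ],
)

```text
clock: 25.0
position: [486.4, 351.8, 53.8]
ee_rot: [1.0, 0.0, 0.0, -0.0]
contact_force: [0.2, -0.2, -0.8]
gripper_width: 61.3
grasp_force: 66.1
```

Call:
servo_tool(
  rows=[
    [[50,0,0,3,0,0,0],[50,0,0,5,0,0,0],[50,0,0,5,0,0,0]],
  ],
)

```text
clock: 25.38
position: [486.7, 352.2, 51.3]
ee_rot: [1.0, 0.0, 0.001, -0.001]
contact_force: [-2.4, -0.6, 8.6]
gripper_width: 61.6
grasp_force: 66.8
```

Call:
servo_tool(
  rows=[
    [[50,0,0,-1,0,0,0],[85,0,0,-1,0,0,0],[85,0,0,-1,0,0,0],[85,0,0,-1,0,0,0],[85,0,0,-40,0,0,0],[85,0,0,-95,0,0,0],[85,0,0,-150,0,0,0],[85,0,55,-170,0,0,0],[85,10,112,-170,0,0,0],[85,30,165,-170,0,0,0]],
  ],
)

```text
clock: 26.62
position: [515.8, 185.2, 219.2]
ee_rot: [1.0, 0.001, 0.0, -0.0]
contact_force: [1.1, 0.6, -0.1]
gripper_width: 85.0
grasp_force: 0.0
```

Call:
servo_tool(
  rows=[
    [[85,10,55,0,0,0,0],[85,20,110,0,0,0,0],[85,30,165,0,0,0,0],[85,40,220,0,0,0,0],[85,40,230,0,0,0,0],[85,40,230,0,0,0,0]],
  ],
)

```text
clock: 27.38
position: [555.9, -43.8, 218.3]
ee_rot: [1.0, -0.001, -0.0, -0.0]
contact_force: [-0.1, 0.3, -0.1]
gripper_width: 85.1
grasp_force: 0.0
```

```bash
python3 loc.py e
```

```text
[555.93747963 -43.81766267 218.30024697] [-0.10331362  0.27172854 -0.08744054]
top B 82 [421.2 239.2] [21. 22.] [ 632.4 -280.7]
side B 70 [443.4 202.7] [15. 25.] [ 473. -296.]
side O 64 [330.6 269.2] [21. 27.] [586.9  11.1]
wrist B 171 [626.4 143.5] [31. 82.] [ 628.6 -286.6]
wrist O 226 [328.2 150.1] [78. 81.] [623.1 -48.4]
```

Call:
servo_tool(
  rows=[
    [[85,50,4,0,0,0,0],[85,66.5,4.5,20,0,0,0],[85,66.5,4.5,70,0,0,0],[85,66.5,4.5,120,0,0,0],[85,66.5,4.5,165,0,0,0],[85,66.5,4.5,177,0,0,0],[85,66.5,4.5,177,0,0,0]],
  ],
)

```text
clock: 28.4
position: [627.2, -44.5, 48.8]
ee_rot: [1.0, 0.002, 0.007, -0.001]
contact_force: [-1.2, -1.5, 0.0]
gripper_width: 85.0
grasp_force: 0.3
```

Call:
servo_tool(
  rows=[
    [[50,0,0,0,0,0,0],[50,0,0,0,0,0,0],[50,0,0,0,0,0,0],[50,0,0,0,0,0,0],[50,0,0,-5,0,0,0],[50,0,0,-35,0,0,0],[50,0,0,-80,0,0,0],[50,0,0,-80,0,0,0]],
  ],
)

```text
clock: 29.4
position: [625.5, -47.8, 126.4]
ee_rot: [1.0, 0.0, 0.005, -0.0]
contact_force: [0.1, -0.2, -0.4]
gripper_width: 49.9
grasp_force: 0.0
```

The width is 50 and the force zero, so the gripper holds nothing. I'll look.

```bash
python3 loc.py f
```

```text
[625.50007999 -47.77570981 126.38001009] [ 0.05566864 -0.21893777 -0.41977941]
top B 80 [421.2 239.2] [21. 22.] [ 632.3 -280.5]
side B 71 [443.4 202.6] [15. 25.] [ 473.3 -296.1]
side O 72 [318.7 254.7] [23. 32.] [629.5 -13.2]
side O 61 [319.2 254.2] [18. 27.] [629.4 -14.9]
side O 60 [320.9 277.7] [18. 26.] [591.8  41.1]
wrist O 533 [273.8 258.2] [ 99. 106.] [630.9 -20.9]
wrist O 187 [279.9 244.4] [ 93. 109.] [639.2 -24.7]
wrist O 49 [131.4 400.9] [ 9. 26.] [532.5  75.9]
```

View pics/f_side.png

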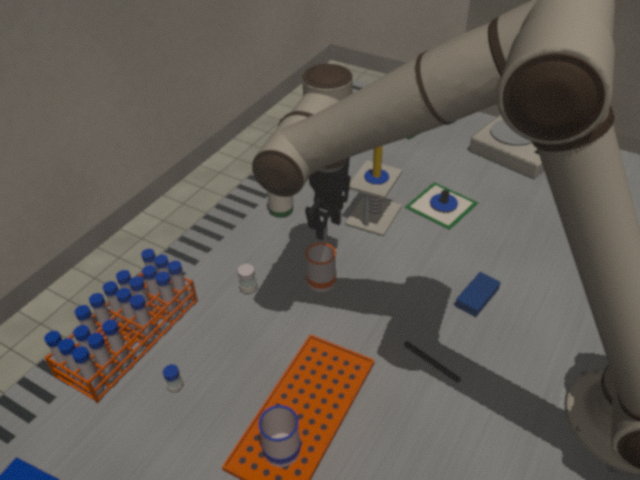

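The orange beaker is still upright but has shifted to about (630,-20), rim at (320,250). I'll back off and re-measure it from above.

Call:
servo_tool(
  rows=[
    [[50,0,0,-50,0,0,0],[85,0,0,-94,0,0,0],[85,-50,-20,-94,0,0,0],[85,-65,-27,-94,0,0,0],[85,-65,-27,-94,0,0,0],[85,-65,-27,-94,0,0,0]],
  ],
)

```text
clock: 30.3
position: [558.2, -21.0, 214.9]
ee_rot: [1.0, 0.0, -0.0, 0.0]
contact_force: [0.5, 0.3, -0.6]
gripper_width: 84.9
grasp_force: 0.0
```

```bash
python3 loc.py g
```

```text
[558.16474441 -20.98162246 214.85554195] [ 0.54834087  0.28274347 -0.58671089]
top B 81 [421.2 239.1] [21. 22.] [ 632.5 -280.7]
side B 72 [443.4 202.7] [15. 25.] [ 473.  -296.1]
side O 60 [320.9 276.8] [19. 26.] [593.1  38.7]
side O 44 [318.5 253.6] [21. 29.] [631.6 -15.6]
wrist B 101 [632.2 268.5] [17. 51.] [ 525.4 -293.5]
wrist O 231 [320.5 142.2] [80. 83.] [631.3 -21. ]
```

Call:
servo_tool(
  rows=[
    [[85,50,0,0,0,0,0],[85,72.5,0,30,0,0,0],[85,72.5,0,80,0,0,0],[85,72.5,0,110,0,0,0],[85,72.5,0,110,0,0,0],[85,72.5,0,110,0,0,0]],
  ],
)

```text
clock: 31.2
position: [631.5, -20.9, 106.9]
ee_rot: [1.0, 0.0, 0.001, 0.0]
contact_force: [0.2, -0.2, 0.8]
gripper_width: 85.3
grasp_force: 0.0
```

```bash
python3 loc.py i|grep -v "B "
```

```text
[631.50144233 -20.94095589 106.91255351] [ 0.23772946 -0.23734869  0.7812158 ]
top O 56 [311.2 243.8] [19. 23.] [617.5 -22.2]
side O 89 [320.2 253.3] [20. 28.] [629.  -18.3]
side O 63 [320.6 275.8] [21. 27.] [594.9  36.9]
wrist O 324 [321. 283.] [110. 118.] [630.8 -21. ]
wrist O 196 [321.  264.9] [ 97. 117.] [641.1 -20.9]
```

Aligned. Down and close.

Call:
servo_tool(
  rows=[
    [[85,-0.5,0,30,0,0,0],[85,-0.5,0,55,0,0,0],[85,-0.5,0,64,0,0,0],[85,-0.5,0,64,0,0,0],[50,-0.5,0,64,0,0,0],[50,-0.5,0,64,0,0,0],[50,-0.5,0,64,0,0,0],[50,-0.5,0,64,0,0,0]],
  ],
)

```text
clock: 32.35
position: [631.0, -20.7, 43.5]
ee_rot: [1.0, 0.0, 0.002, -0.0]
contact_force: [-0.7, 0.3, 5.9]
gripper_width: 61.1
grasp_force: 65.7
```

Call:
servo_tool(
  rows=[
    [[50,0,0,-8,0,0,0],[50,0,0,-50,0,0,0],[50,0,0,-85,0,0,0],[50,-28,-46,-85,0,0,0],[50,-56,-93,-85,0,0,0],[50,-84,-140,-85,0,0,0],[50,-112,-187,-85,0,0,0],[50,-138.5,-232,-85,0,0,0],[50,-138.5,-232,-85,0,0,0],[50,-138.5,-232,-85,0,0,0]],
  ],
)

```text
clock: 33.6
position: [490.7, 211.0, 126.5]
ee_rot: [1.0, 0.0, -0.0, 0.0]
contact_force: [1.0, 0.4, -1.4]
gripper_width: 61.3
grasp_force: 65.9
```

Call:
servo_tool(
  rows=[
    [[50,0,0,35,0,0,0],[50,0,0,60,0,0,0],[50,0,0,70,0,0,0],[50,0,0,72,0,0,0],[50,0,0,72,0,0,0]],
  ],
)

```text
clock: 34.22
position: [491.8, 211.2, 55.4]
ee_rot: [1.0, -0.0, 0.001, -0.0]
contact_force: [0.2, 0.1, -1.1]
gripper_width: 61.1
grasp_force: 65.9
```

Call:
servo_tool(
  rows=[
    [[50,0,0,3,0,0,0],[50,0,0,4,0,0,0],[50,0,0,4,0,0,0]],
  ],
)

```text
clock: 34.6
position: [491.4, 211.4, 51.5]
ee_rot: [1.0, 0.0, 0.0, -0.0]
contact_force: [-1.9, -0.4, 4.0]
gripper_width: 61.1
grasp_force: 66.3
```

Contact with the tray. Release and retreat clear.

Call:
servo_tool(
  rows=[
    [[85,0,0,-0.5,0,0,0],[85,0,0,-0.5,0,0,0],[85,0,0,-0.5,0,0,0],[85,0,0,-0.5,0,0,0],[85,0,0,-40,0,0,0],[85,0,0,-95,0,0,0],[85,0,0,-150,0,0,0],[85,0,50,-190,0,0,0],[85,-20,105,-200,0,0,0],[85,-40,150,-200,0,0,0]],
  ],
)

```text
clock: 35.85
position: [450.8, 59.7, 251.8]
ee_rot: [1.0, -0.0, 0.001, -0.001]
contact_force: [0.0, -0.5, -0.4]
gripper_width: 84.8
grasp_force: 0.0
```

```bash
python3 loc.py j
python3 - <<'E'
import cv2,numpy as np
a=cv2.imread("pics/j_top.png")[90:390,100:510];b=cv2.imread("pics/j_side.png")[100:480,180:480]
a=cv2.resize(a,(410,300));b=cv2.resize(b,(380,481));c=np.zeros((481,790,3),np.uint8);c[:300,:410]=a;c[:,410:]=b
cv2.imwrite("pics/fin.png",c)
E
```

```text
[450.82519721  59.71985622 251.84834067] [ 0.03862238 -0.5173312  -0.42508107]
top B 81 [421.2 239.1] [21. 22.] [ 632.6 -280.7]
```

View pics/fin.png

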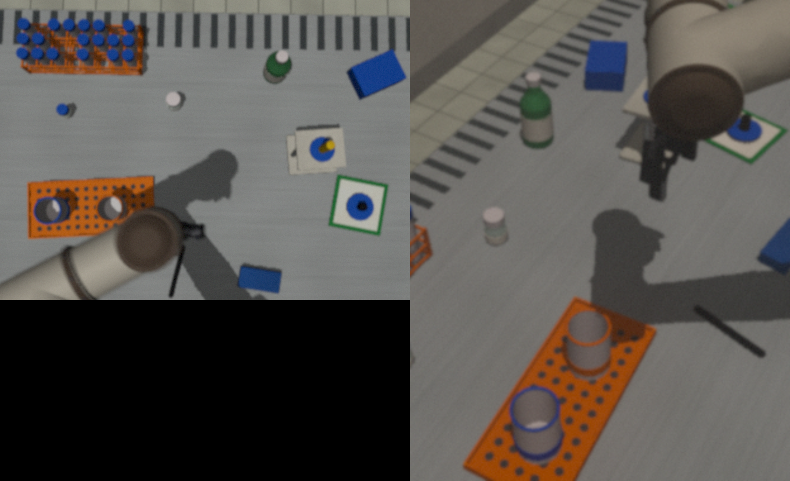

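Both beakers stand upright on the tray (side inset (588,345) and (537,425)), the brush hangs in its stand, and the cover is on the mat knob up.

```bash
python3 -c "
from bench import arm
print(arm.job_done())"
```

```text
the job is handed in; nothing more can be done
None
```

The job is done and handed in at about 36 s: cover knob up on the mat, blue then orange scrubbed (no green in this run), brush back in its stand head down, both beakers upright on the tray; the orange one had shifted about 3 cm by my first grasp, from the random knock or my gripper, so I re-measured and picked it up on the second try.

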